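# Push a carton into the measuring corner of a parts counter

## Robot

A 6-joint arm with a two-finger parallel gripper is mounted at the origin on the work surface. World frame = base frame: x ahead of the robot, y to its left, z up, the work surface at z = 0. Lengths are in mm, angles in rad, forces in N, time in s.
With the tool pointing down it reaches from about 350 to 850 mm from the base axis. Payload 8.1 kg.
Tool frame: the origin (TCP) lies midway between the tips of the shut fingers; the grasp point (between the pads) lies 19 mm behind it; z points along the fingers, y is the line along which they close (so a half turn about z gives the same grasp; the last joint's range is limited). The gripper opens to 93 mm and grips with 3 to 60 N. Pads are 15 mm wide; open, the fingers measure 128 mm over their backs; the gripper's body (75 mm by 188 mm) begins 65 mm behind the grasp point.
Start: joints at [-0.085, 0.13, 1.488, -0, 1.523, -0.085], TCP at [600.004, 0.022, 218.635] pointing down, gripper open.
Joint ranges: [-2.96, 2.96], [-0.89, 2.26], [0.02, 2.5], [-1.34, 4.48], [0, 2.73], [-2.66, 2.66]. Speed limits (rad/s): [2.39, 2.39, 2.79, 3.14, 3.14, 3.14].

## Interface

Orientations are given as a rotation vector (axis times angle).
In Python, from workcell import get_obs, camera, finish_job gives the robot as it stands.
- The arm moves only by the tool arm_command, never from a script. Its argument "series" is text: rows parted by semicolons, each of 4 numbers parted by spaces: the shift along the world's x, y, z as a fraction of full scale, then the turn about the world's z as a fraction of full scale. In form: tx ty tz roll; .... A call has 1 to 5 rows; each row shifts and turns the commanded pose from where the row before left it; what a row does not reach is not made up. Full scale, the value 1, is 0.5 m for a shift and 360 degrees for a turn. A row lasts 1/8 s, in which the tool goes at most 62.5 mm and 10.7 degrees, less where a joint would pass 70% of its speed; a pose out of reach is approached as far as the arm can. A call with a number of a shift or a turn outside -1 to 1 is refused whole. A call with a gripper value outside its range is refused whole. "gripper" is the opening, from 0 (shut) to 1 (fully open), set as the call begins (left out, the last holds). The fingers move at their own pace and stop on an object; the grip force is fixed at half the most. Time passes only in rows, so rows that do not move let the fingers close. It gives the time, the measured TCP pose, the force, the opening and the grip force at its end, in the units of the state.
- get_obs(): the state, without advancing time (a new reading comes with each control period).
- camera(name): name is "scene" or "side" or "wrist"; returns a dict with "color" (384x512x3 uint8, red, green, blue), "depth" (384x512 float32, mm along the optical axis (not along the pixel's ray), 0 where there is no reading), "fx", "fy", "cx", "cy" (pixels), "world_to_cam" (4x4, takes a point from world to camera coordinates); the wrist camera has in their place "hand_eye" (4x4, takes a point from camera to tool coordinates, whose origin is the TCP and whose axes are the flange's). Camera axes: x right, y up, looking along -z (the intrinsics and any distortion apply to the point x, -y, -z); pixel columns grow to the right and rows downward; lengths in mm; the calibration is good to about 2 mm. The wrist camera is an equidistant fisheye: a pixel r from the principal point sees the ray r / f radians off the axis. A picture is of the moment at which its call begins: read the wrist's pose just before it.
- finish_job(): hands the job in; it is judged then, once.
The state is a dict: "time_s": time; "joint_pos": joint angles; "joint_velocities": joint speeds; "tau": joint torques, N m; "position": TCP position; "orientation": TCP orientation; "contact_force": force on the tool from outside, world axes, zero at the start; "moment": the same for the moment, N m; "width": finger opening in mm; "gripper_force": force on a finger pad.
Only numpy, scipy, OpenCV 4.12 (cv2) and the standard library are available. Lean on these libraries where they do the work, as an engineer would, in place of code of your own. Each camera call takes 0.05 s, during which the arm holds its last target. There are 200 camera calls.

## Task

Push the longer of the two cartons across the counter into the corner of the aluminium measuring angle, so that one long side lies flush along the long leg and one end is against the short leg. Only push it, gently, with the fingers from outside: do not pinch it, lift it or tip it, and leave the other things on the counter where they are.

Things in the scene. Friction and masses are not known exactly. Their poses are not given: they have to be found in the camera images.
- angle: Fixed L of two aluminium bars, 20 mm thick, 30 mm high, ticks on top. Origin: inner corner at counter level. Inner face of the long leg: plane x = 0, 480 mm from the corner towards -y; of the short leg: plane y = 0, 120 mm towards -x. The bars lie on the +x and +y sides of these faces, the carton's place at negative x and y. x points away from the robot (yaw -0.08 to 0.2 rad)
- long_carton: Longer carton, to be pushed: closed brown cardboard, 66 (its x) by 140 (its y) by 48 mm high, 0.3 to 0.65 kg, loose. Origin: centre of its underside, z up. Starts clear of both legs, its long side within 0.5 rad of parallel to the long leg. Rigid, slides with ordinary friction (a few N); a push over 60 N is rough
- short_carton: The shorter carton, a bystander: brown cardboard, 50 mm (its x) by 70 mm (its y) by 40 mm high, loose. Origin: centre of its underside. It stands beside the longer carton, on either side of it, at about the same distance from the long leg, leaving the strip along the long leg free.
- sleeve: Steel bearing sleeve, a bystander: ring 60 mm across, 22 mm high, loose, beyond the long leg. Origin: centre of its underside.
- filter: White filter can, a bystander: 66 mm across, 72 mm high, loose, left of the work. Origin: centre of its underside.
- bin: Dark blue open plastic bin, a bystander: 110 by 150 mm, 65 mm high, loose, at the right. Origin: centre of its underside.
Mind the look-alikes: they are no part of the job. Leave any black or yellow look-alike of the long_carton alone.

How it is judged:
By the outcome, as a careful person would: the job done as asked, in the order asked, and still so for the second after the job is handed in, with the robot touching nothing.
It also fails if it takes over 51 s, if anything falls off the work surface, if the arm or the gripper's body presses on something with over 40 N, if the wrist force passes 120 N, or if a joint passes its speed limit or range.

## Working session

There is one attempt and no reset: what is moved stays moved. The work goes in short steps, Python scripts to look and compute and a tool call to move; the robot and the scene stay as the last step left them, time stands still between calls to the robot, and variables do not carry over. Pictures are saved under pics/ and viewed, at most 10 in all, crops included, and the job is handed in when it is done.

Besides the shell and the picture viewer there is one more tool, called after "Emit:" as name(argument=value, ...), one argument or row to a line, values as JSON. arm_command: Moves the arm, as the interface text tells. Its arguments: {"type":"object","properties":{"series":{"type":"string"},"gripper":{"type":"number"}},"required":["series"]}

```bash
mkdir -p pics
cat > h.py <<'E'
import numpy as np, cv2
from workcell import get_obs, camera, finish_job
def cloud(c):
    d=c["depth"]; v,u=np.mgrid[:d.shape[0],:d.shape[1]]
    P=np.stack([(u-c["cx"])/c["fx"]*d,-(v-c["cy"])/c["fy"]*d,-d],-1)
    T=np.linalg.inv(c["world_to_cam"]); return P@T[:3,:3].T+T[:3,3]
E
python3 - <<'E'
from h import *
for n in ("scene","side"):
    c=camera(n); np.save(n+"_P.npy",cloud(c)); np.save(n+"_c.npy",c["color"]); print(n,{k:v for k,v in c.items() if k not in("color","depth")},(c["depth"]>0).mean())
    cv2.imwrite(f"pics/{n}0.png",c["color"][...,::-1])
E
```

```text
scene {'fx': 348.5640382757254, 'fy': 348.5640382757254, 'cx': 250.20751030654134, 'cy': 187.85028968101025, 'world_to_cam': array([[ 8.43629488e-01,  5.36923397e-01, -1.59785915e-03,
        -4.80026597e+02],
       [-4.56753265e-01,  7.19221908e-01,  5.23542073e-01,
         2.73116328e+02],
       [ 2.82251204e-01, -4.40945704e-01,  8.51998324e-01,
        -1.13474138e+03],
       [ 0.00000000e+00,  0.00000000e+00,  0.00000000e+00,
         1.00000000e+00]])} 0.9957936604817709
side {'fx': 373.6676538140874, 'fy': 373.6676538140874, 'cx': 252.3249874190331, 'cy': 187.40663139458502, 'world_to_cam': array([[ 9.99043062e-01, -4.18552800e-02,  1.26923570e-02,
        -5.73634925e+02],
       [ 1.47868424e-02,  5.96331158e-01,  8.02602329e-01,
        -2.06398384e+01],
       [-4.11619932e-02, -8.01646609e-01,  5.96379414e-01,
        -1.11129171e+03],
       [ 0.00000000e+00,  0.00000000e+00,  0.00000000e+00,
         1.00000000e+00]])} 0.9958292643229166
```

View pics/scene0.png

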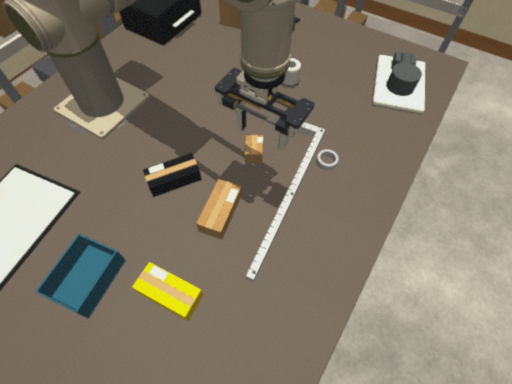

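View pics/side0.png

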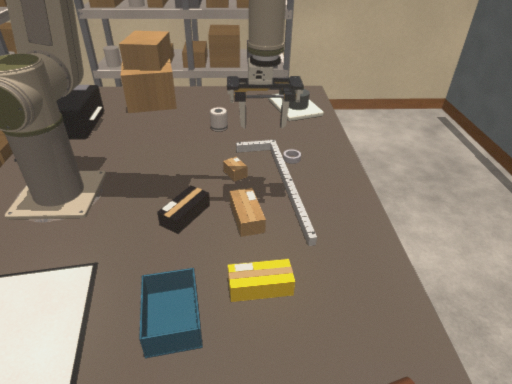

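The scene picture shows the brown long carton at (219,208) and the short one at (255,149). The angle's long leg runs (320,130) to (252,275), and a black carton at (172,174) and a yellow one at (167,290) are the decoys. The short carton stands on the +y side, so the plan is to push to +x against the long leg first, then along +y.

```bash
cat >> h.py <<'E'
def measure(P,C,verbose=True,box=(480,820,-420,330)):
    hsv=cv2.cvtColor(C,cv2.COLOR_RGB2HSV); X,Y,Z=P[...,0],P[...,1],P[...,2]
    reg=(X>box[0])&(X<box[1])&(Y>box[2])&(Y<box[3])
    out={}
    for n,m in {"brown":reg&(Z>30)&(Z<58)&(hsv[...,1]>70)&(hsv[...,0]<24),
                "angle":reg&(Z>22)&(Z<36)&(hsv[...,1]<60)&(hsv[...,2]>110)}.items():
        k,L,S,_=cv2.connectedComponentsWithStats(m.astype(np.uint8))
        for i in range(1,k):
            if S[i,4]<60: continue
            q=P[L==i]; zt=np.median(q[:,2])
            r=cv2.minAreaRect(q[:,:2].astype(np.float32))
            print(n,S[i,4],"z",round(zt,1),"c",np.round(r[0],1),"size",np.round(r[1],1),"ang",round(r[2],2))
            out[(n,i)]=q
    return out
E
python3 - <<'E'
from h import *
for n in ("scene","side"):
    P=np.load(n+"_P.npy");C=np.load(n+"_c.npy"); print(n)
    o=measure(P,C)
    for k,q in o.items():
        top=q[q[:,2]>np.percentile(q[:,2],95)-6]
        print(k,len(q),len(top),np.round(cv2.boxPoints(cv2.minAreaRect(top[:,:2].astype(np.float32))).ravel(),0),np.round(np.percentile(q[:,2],[5,50,95]),0))
E
```

```text
scene
brown 345 z 41.3 c [521.9  94.9] size [49.6 72.8] ang 30.15
brown 1299 z 49.1 c [ 552.7 -119.3] size [ 66.6 143.3] ang 11.84
brown 480 z 49.0 c [ 575.7 -357.6] size [141.1  17.3] ang 4.83
angle 1440 z 30.9 c [661.1  13. ] size [ 68.6 501.8] ang 7.08
angle 104 z 23.7 c [716.  179.8] size [56.6 58.1] ang 4.19
('brown', 1) 345 313 [482. 114. 519.  51. 562.  76. 525. 139.] [34. 41. 44.]
('brown', 3) 1299 1165 [ 505.  -56.  535. -196.  600. -182.  570.  -42.] [37. 49. 51.]
('brown', 4) 480 474 [ 505. -355.  506. -372.  647. -360.  645. -343.] [47. 49. 51.]
('angle', 1) 1440 1373 [ 596.  258.  658. -240.  726. -231.  664.  266.] [28. 31. 33.]
('angle', 2) 104 104 [686. 207. 690. 149. 746. 153. 742. 211.] [22. 24. 26.]
side
brown 243 z 40.5 c [521.4  93.8] size [50.3 77. ] ang 31.32
brown 922 z 48.5 c [ 553.5 -121.4] size [ 67.1 143.5] ang 12.1
brown 441 z 48.9 c [ 575.6 -357.6] size [ 31.1 141.9] ang 89.5
brown 316 z 38.1 c [ 579.  -391.2] size [138.7   7. ] ang 3.98
angle 932 z 30.8 c [678.9  25.6] size [133.8 517.9] ang 21.02
('brown', 1) 243 193 [481. 115. 518.  50. 561.  74. 525. 139.] [32. 40. 43.]
('brown', 2) 922 772 [ 506.  -58.  536. -198.  601. -184.  571.  -44.] [35. 48. 51.]
('brown', 8) 441 440 [ 506. -353.  508. -374.  647. -362.  646. -341.] [47. 49. 51.]
('brown', 9) 316 112 [ 510. -395.  510. -400.  647. -386.  647. -382.] [31. 38. 47.]
('angle', 1) 932 836 [ 524.  242.  710. -240.  835. -192.  649.  290.] [25. 31. 33.]
```

Run:
```python
from h import *
for n in ("scene","side"):
    P=np.load(n+"_P.npy");C=np.load(n+"_c.npy"); 
    hsv=cv2.cvtColor(C,cv2.COLOR_RGB2HSV); X,Y,Z=P[...,0],P[...,1],P[...,2]
    m=(Z>27)&(Z<35)&(hsv[...,1]<60)&(hsv[...,2]>110)&(X>500)&(X<800)&(Y>-300)&(Y<300)
    q=P[m][:,:2].astype(np.float32)
    k,L,S,_=cv2.connectedComponentsWithStats(m.astype(np.uint8)); i=1+S[1:,4].argmax(); q=P[L==i][:,:2].astype(np.float32)
    l=q[(q[:,1]<190)&(q[:,1]>-230)]
    for _ in range(3):
        vx,vy,x0,y0=cv2.fitLine(l,cv2.DIST_HUBER,0,.01,.01).ravel()
        if vy<0: vx,vy=-vx,-vy
        nr=np.array([vy,-vx]); d=(l-[x0,y0])@nr; l=l[abs(d)<14]
    yaw=np.arctan2(-vx,vy); d=(l-[x0,y0])@nr
    ex,ey=nr,np.array([vx,vy])
    a=q@ex;b=q@ey; off=np.array([x0,y0])@nr
    s=(a<off-16); 
    print(n,"yaw",yaw,"width pct",np.percentile(d,[2,50,98]),"long centre a",off,"b range",np.percentile(b,[0.2,99.8]),"short leg n",s.sum(),"b",np.percentile(b[s],[3,50,97]),"a min",a.min(),"short slope",np.polyfit(a[s],b[s],1)[0])
    c=(off-10)*ex+(np.median(b[s])-10)*ey; print("corner",c)
    for nm,p,ang in(("long",[553.1,-120.3],np.radians(12)),("short",[521.6,94.4],np.radians(30.7))):
        print(nm,(np.array(p)-c)@ex,(np.array(p)-c)@ey,ang-yaw)
```

```text
scene yaw 0.122453175 width pct [-9.75087313e+00 -9.35315783e-03  9.58413132e+00] long centre a 681.88635 b range [-317.55956592  181.74341803] short leg n 86 b [160.86914062 168.96803284 181.47526703] a min 623.19525 short slope 0.004971476602960306
corner [647.43774 239.84683]
long -137.622331715517 -345.926940658328 0.08698633475418543
short -142.66141816093798 -128.98697462567398 0.413362904877125
side yaw 0.12538786 width pct [-9.44905228e+00  5.05920267e-03  1.00787529e+01] long centre a 680.95685 b range [-322.77636975  179.09966846] short leg n 121 b [155.58252563 164.85726929 178.39903564] a min 552.8243 short slope 0.005674499662632242
corner [646.32294 237.55109]
long -137.24376492336685 -343.3832617391769 0.0840516479146049
short -141.6461782692402 -126.42944510028993 0.4104282180375445
```

```bash
cat >> h.py <<'E'
from scipy.spatial.transform import Rotation as R
YAW=0.124; CORNER=np.array([646.0,240.]); EX=np.array([np.cos(YAW),np.sin(YAW)]); EY=np.array([-EX[1],EX[0]])
def w(a,b): return CORNER+a*EX+b*EY
def ab(p): d=np.array(p)[:2]-CORNER; return d@EX,d@EY
E
python3 - <<'E'
from h import *
o=get_obs(); print(o["time_s"],o["position"],o["orientation"],o["contact_force"]); M=R.from_rotvec(o["orientation"]).as_matrix(); print(M.round(3), "yaw of tool y deg",np.degrees(np.arctan2(M[1,1],M[0,1])))
for n in("scene","side"):
    P=np.load(n+"_P.npy");C=np.load(n+"_c.npy");X,Y,Z=P[...,0],P[...,1],P[...,2]
    m=(Z>38)&(Z<58)&(X>250)&(X<480)&(Y>-260)&(Y<100); print("black",cv2.minAreaRect(P[m][:,:2].astype(np.float32)), P[m][:,0].max())
for a,b in((-200,-345),(-33,-345),(-35,-445),(-35,-147.5)): print(a,b,w(a,b))
print(EX,EY)
E
```

```text
0.1 [5.99491045e+02 6.95622787e-02 2.17717407e+02] [-2.22053299e+00 -2.22056876e+00  1.63516960e-03] [ 1.20854271 -0.38256061 -0.68602868]
[[-0.     1.    -0.002]
 [ 1.     0.     0.   ]
 [ 0.    -0.002 -1.   ]] yaw of tool y deg 0.000930288402152465
black ((381.6717834472656, -103.34020233154297), (139.92257690429688, 69.45208740234375), 56.794288635253906) 447.7527122468139
black ((382.7066345214844, -105.23974609375), (142.34803771972656, 68.71044158935547), 57.01809310913086) 446.32914910457856
-200 -345 [ 490.2060842  -127.08753153]
-33 -345 [ 655.92383246 -106.43255844]
-35 -445 [ 666.30743612 -205.91210797]
-35 -147.5 [629.51190024  89.30364116]
[0.99232185 0.12368247] [-0.12368247  0.99232185]
```

Emit:
arm_command(
  series="-0.022 -0.0254 0 -0.023; -0.022 -0.0254 0 -0.023; -0.022 -0.0254 0 -0.023; -0.022 -0.0254 0 -0.023; -0.022 -0.0254 0 -0.023",
  gripper=1,
)

```text
time_s: 0.72
position: [544.3, -63.8, 218.1]
orientation: [-2.866, -1.286, 0.001]
contact_force: [1.0, -0.3, 0.3]
width: 93.0
gripper_force: 0.0
```

Emit:
arm_command(
  series="-0.022 -0.0254 0 -0.023; -0.022 -0.0254 0 -0.023; -0.022 -0.0254 0 -0.023; -0.022 -0.0254 0 -0.023; -0.022 -0.0254 0 -0.023",
)

```text
time_s: 1.35
position: [489.3, -127.2, 218.1]
orientation: [-3.135, -0.19, 0.001]
contact_force: [-0.4, 0.1, 0.8]
width: 93.1
gripper_force: 0.0
```

Emit:
arm_command(
  series="0 0 -0.08 0; 0 0 -0.08 0; 0 0 -0.08 0; 0 0 -0.08 0; 0 0 0 0",
)

```text
time_s: 1.98
position: [486.5, -125.7, 54.9]
orientation: [-3.132, -0.197, 0.012]
contact_force: [0.1, 0.3, 0.7]
width: 92.9
gripper_force: 0.0
```

Emit:
arm_command(
  series="0 0 -0.04 0; 0 0 -0.038 0; 0 0 0 0",
)

```text
time_s: 2.35
position: [489.8, -126.9, 20.1]
orientation: [-3.135, -0.197, 0.001]
contact_force: [0.5, 0.5, -0.6]
width: 92.6
gripper_force: 0.0
```

Emit:
arm_command(
  series="0.012 0.0015 0 0; 0.012 0.0015 0 0; 0.012 0.0015 0 0; 0.012 0.0015 0 0; 0.012 0.0015 0 0",
)

```text
time_s: 2.98
position: [520.1, -123.2, 19.6]
orientation: [-3.135, -0.197, 0.001]
contact_force: [-3.1, 0.6, 1.3]
width: 92.8
gripper_force: 1.6
```

Emit:
arm_command(
  series="0.012 0.0015 0 0; 0.012 0.0015 0 0; 0.012 0.0015 0 0; 0.012 0.0015 0 0; 0.012 0.0015 0 0",
)

```text
time_s: 3.6
position: [550.4, -119.4, 19.6]
orientation: [-3.135, -0.197, 0.0]
contact_force: [-3.2, -0.5, 1.4]
width: 93.1
gripper_force: 1.5
```

Emit:
arm_command(
  series="0.012 0.0015 0 0; 0.012 0.0015 0 0; 0.012 0.0015 0 0; 0.012 0.0015 0 0; 0.012 0.0015 0 0",
)

```text
time_s: 4.22
position: [580.4, -115.7, 19.6]
orientation: [-3.135, -0.197, 0.0]
contact_force: [-2.8, 0.4, 1.8]
width: 92.4
gripper_force: 1.3
```

Emit:
arm_command(
  series="0.012 0.0015 0 0; 0.01 0.0012 0 0; 0.01 0.0012 0 0; 0.008 0.001 0 0; 0.006 0.0008 0 0",
)

```text
time_s: 4.85
position: [603.2, -112.8, 19.6]
orientation: [-3.135, -0.197, 0.0]
contact_force: [-2.8, -0.7, 1.3]
width: 93.5
gripper_force: 1.3
```

Run:
```python
from h import *
o=get_obs(); print(ab(o["position"]),o["contact_force"])
for n in ("scene","side"):
    c=camera(n);measure(cloud(c),c["color"])
cv2.imwrite("pics/s1.png",cv2.resize(c["color"][100:300,150:350,::-1],None,fx=3,fy=3))
```

```text
(np.float64(-86.12664989009787), np.float64(-344.8262798239454)) [-2.81145568 -0.65085142  1.30288357]
brown 1228 z 49.0 c [ 647.1 -109.9] size [ 65.7 142. ] ang 5.56
brown 489 z 49.1 c [ 576.  -357.7] size [140.3  17.7] ang 4.45
angle 1592 z 31.1 c [625.9   8.4] size [139.8 501.3] ang 7.07
brown 238 z 40.4 c [522.5  92.6] size [51.3 74.9] ang 28.58
brown 485 z 48.4 c [ 650.1 -138.4] size [65.1 88.9] ang 5.61
brown 441 z 48.9 c [ 576.  -352.8] size [140.7  33.1] ang 3.41
brown 324 z 38.7 c [ 578.8 -390.6] size [138.4   4.8] ang 4.54
angle 68 z 30.0 c [551.8 238.2] size [50.  23.3] ang 11.23
angle 630 z 30.7 c [693.  -49.3] size [ 20.7 372.4] ang 7.06
```

View pics/s1.png

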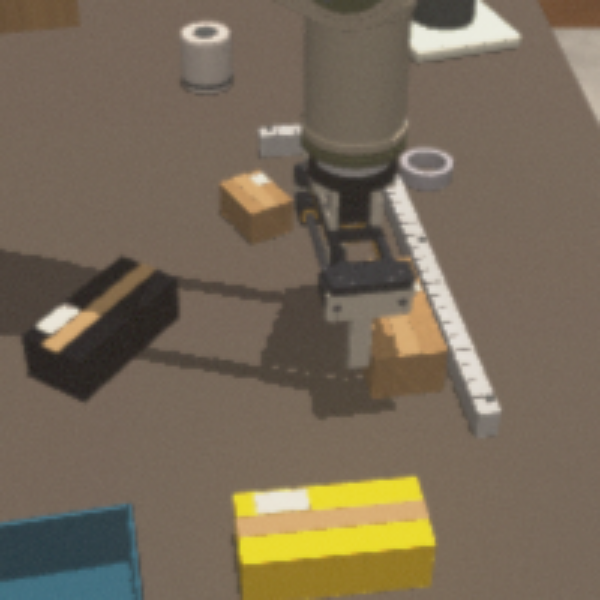

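The picture shows the carton at (410,340) squared up and a few mm short of the long leg. The other things are where they were.

Emit:
arm_command(
  series="0.004 0.0005 0 0; 0.004 0.0005 0 0; 0.003 0.0004 0 0; 0.002 0.0002 0 0; 0 0 0 0",
)

```text
time_s: 5.58
position: [609.7, -112.1, 19.7]
orientation: [3.135, 0.197, 0.001]
contact_force: [-1.7, 0.3, 1.4]
width: 92.8
gripper_force: 0.9
```

Emit:
arm_command(
  series="0.002 0.0002 0 0; 0.002 0.0002 0 0; 0 0 0 0",
)

```text
time_s: 5.95
position: [611.7, -111.8, 19.7]
orientation: [-3.135, -0.197, -0.0]
contact_force: [-1.7, -0.6, 1.9]
width: 93.4
gripper_force: 1.1
```

Emit:
arm_command(
  series="0.002 0.0002 0 0; 0 0 0 0",
)

```text
time_s: 6.2
position: [612.6, -111.8, 19.7]
orientation: [3.135, 0.197, 0.0]
contact_force: [-2.3, -0.6, 1.4]
width: 93.1
gripper_force: 1.1
```

Emit:
arm_command(
  series="0.002 0.0002 0 0; 0 0 0 0",
)

```text
time_s: 6.45
position: [613.6, -111.7, 19.6]
orientation: [-3.135, -0.197, -0.0]
contact_force: [-2.0, -0.4, 1.4]
width: 93.1
gripper_force: 1.1
```

Emit:
arm_command(
  series="0.001 0.0001 0 0; 0 0 0 0",
)

```text
time_s: 6.7
position: [614.0, -111.6, 19.6]
orientation: [-3.135, -0.197, 0.0]
contact_force: [-2.1, -0.4, 0.8]
width: 92.8
gripper_force: 1.2
```

Emit:
arm_command(
  series="0.002 0.0002 0 0; 0 0 0 0",
)

```text
time_s: 6.95
position: [614.6, -111.5, 19.6]
orientation: [-3.135, -0.197, 0.001]
contact_force: [-5.2, -0.5, 3.6]
width: 92.9
gripper_force: 2.5
```

Emit:
arm_command(
  series="0.002 0.0002 0 0; 0 0 0 0",
)

```text
time_s: 7.2
position: [614.7, -111.5, 19.6]
orientation: [-3.135, -0.197, 0.005]
contact_force: [-10.1, 0.9, 7.3]
width: 92.9
gripper_force: 5.3
```

Emit:
arm_command(
  series="-0.02 -0.0025 0 0; -0.03 -0.0037 0 0; 0 0 0.06 0; 0 0 0.06 0; 0 0 0 0",
)

```text
time_s: 7.82
position: [593.5, -115.2, 83.0]
orientation: [3.133, 0.197, 0.01]
contact_force: [0.1, -0.6, -0.1]
width: 92.7
gripper_force: 0.0
```

Emit:
arm_command(
  series="0.015 -0.018 0 0.025; 0.015 -0.018 0 0.025; 0.015 -0.018 0 0.025; 0.015 -0.018 0 0.025; 0.015 -0.018 0 0.025",
  gripper=0.2,
)

```text
time_s: 8.45
position: [628.1, -159.6, 77.9]
orientation: [-2.817, -1.389, 0.001]
contact_force: [0.0, -0.6, -0.1]
width: 47.5
gripper_force: 0.0
```

Emit:
arm_command(
  series="0.015 -0.018 0 0.025; 0.015 -0.018 0 0.025; 0.015 -0.018 0 0.025; 0.015 -0.018 0 0.025; 0.015 -0.018 0 0.025",
)

```text
time_s: 9.07
position: [665.6, -204.5, 77.8]
orientation: [-2.07, -2.361, 0.0]
contact_force: [0.0, 0.7, -0.1]
width: 18.3
gripper_force: 0.0
```

Run:
```python
from h import *
o=get_obs(); M=R.from_rotvec(o["orientation"]).as_matrix(); print(o["time_s"],o["position"],ab(o["position"]),o["width"],np.degrees(np.arctan2(M[1,1],M[0,1])),o["joint_pos"])
c=camera("scene");measure(cloud(c),c["color"])
```

```text
9.075 [ 665.63602178 -204.52796285   77.77495265] (np.float64(-35.49506462474669), np.float64(-443.5434403683349)) 18.28116792575993 7.5012552398375165 [-3.71796790e-01  4.83152659e-01  1.32447126e+00  1.77434242e-04
  1.33533129e+00 -5.02759455e-01]
brown 344 z 49.3 c [655.1 -73.8] size [61.  72.1] ang 6.59
brown 104 z 48.7 c [ 684.3 -138.7] size [19.3 33.2] ang 7.45
brown 485 z 49.3 c [ 575.7 -357.6] size [140.2  17.7] ang 4.96
angle 1056 z 31.0 c [667.1 103.9] size [129.2 376.6] ang 25.49
angle 100 z 23.8 c [715.5 179.2] size [56.5 57.1] ang 85.34
angle 198 z 30.8 c [ 711.8 -205.7] size [20.7 56.2] ang 6.69
```

Emit:
arm_command(
  series="0 0 -0.06 0; 0 0 -0.056 0; 0 0 0 0; -0.0012 0.01 0 0; -0.0012 0.01 0 0",
)

```text
time_s: 9.75
position: [665.9, -194.5, 23.5]
orientation: [2.077, 2.354, 0.002]
contact_force: [-0.5, -0.7, -0.0]
width: 18.6
gripper_force: 0.0
```

Emit:
arm_command(
  series="-0.0012 0.01 0 0; -0.0012 0.01 0 0; -0.0012 0.01 0 0; -0.0012 0.01 0 0; -0.0012 0.01 0 0",
)

```text
time_s: 10.38
position: [661.9, -169.4, 21.8]
orientation: [2.077, 2.356, 0.0]
contact_force: [-0.3, -2.4, 2.3]
width: 18.6
gripper_force: 1.6
```

Emit:
arm_command(
  series="-0.0019 0.015 0 0; -0.0019 0.015 0 0; -0.0019 0.015 0 0; -0.0019 0.015 0 0; -0.0019 0.015 0 0",
)

```text
time_s: 11.0
position: [656.9, -131.4, 21.5]
orientation: [-2.077, -2.356, 0.0]
contact_force: [-0.1, -3.4, 2.6]
width: 18.6
gripper_force: 1.5
```

Emit:
arm_command(
  series="-0.0019 0.015 0 0; -0.0019 0.015 0 0; -0.0019 0.015 0 0; -0.0019 0.015 0 0; -0.0019 0.015 0 0",
)

```text
time_s: 11.62
position: [652.1, -94.0, 21.5]
orientation: [-2.077, -2.356, 0.0]
contact_force: [0.0, -2.6, 1.0]
width: 18.5
gripper_force: 1.3
```

Emit:
arm_command(
  series="-0.0019 0.015 0 0; -0.0019 0.015 0 0; -0.0019 0.015 0 0; -0.0019 0.015 0 0; -0.0019 0.015 0 0",
)

```text
time_s: 12.25
position: [647.4, -56.5, 21.5]
orientation: [-2.077, -2.356, 0.0]
contact_force: [-0.5, -1.6, -0.5]
width: 18.5
gripper_force: 1.1
```

Run:
```python
from h import *
o=get_obs(); print(o["position"],ab(o["position"]))
c=camera("scene");measure(cloud(c),c["color"]);d=camera("side");measure(cloud(d),d["color"])
cv2.imwrite("pics/s2.png",cv2.resize(np.hstack([c["color"][60:260,180:380],d["color"][80:280,180:380]])[...,::-1],None,fx=2,fy=2))
```

```text
[647.39820372 -56.46216245  21.54800795] (np.float64(-35.27970547010953), np.float64(-294.3588135593232))
brown 97 z 49.2 c [652.3  64.5] size [30.5 62.4] ang 7.78
brown 480 z 49.2 c [ 575.4 -357.5] size [140.5  17.4] ang 5.02
angle 609 z 31.1 c [660.5 166.6] size [ 88.4 232.4] ang 25.79
angle 101 z 23.3 c [716.6 180.2] size [56.7 56.5] ang 12.62
angle 668 z 31.0 c [ 703.2 -133.3] size [ 21.5 201.7] ang 7.46
brown 239 z 40.4 c [521.2  95. ] size [51.4 76.6] ang 30.88
brown 83 z 47.0 c [617.5 -15.5] size [12.9 77.9] ang 6.98
brown 81 z 48.2 c [652.3 -19.2] size [62.2 14.8] ang 84.12
brown 439 z 48.9 c [ 575.7 -358.3] size [ 31.2 141.8] ang 89.9
brown 328 z 38.7 c [ 578.9 -390.4] size [138.7   6.3] ang 4.15
angle 141 z 30.0 c [577.5 241.1] size [101.5  26.3] ang 7.57
angle 460 z 30.7 c [ 700.  -106.5] size [ 21.3 259. ] ang 6.94
```

View pics/s2.png

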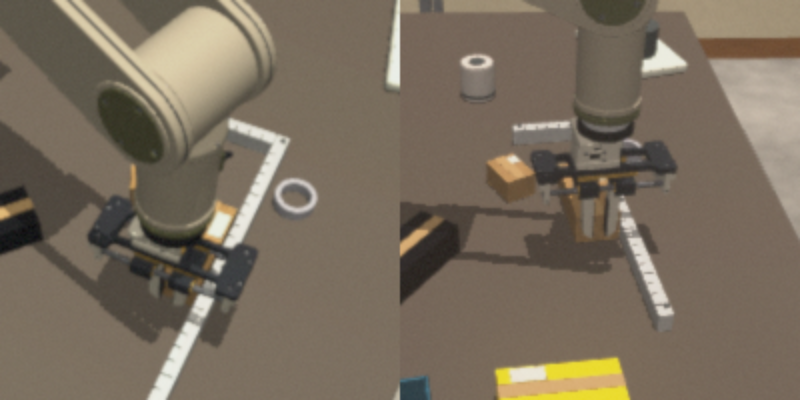

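The left half shows the carton at (190,260) lying along the long leg, with the corner ahead at (280,140). The short carton, at (512,177) in the right half, hasn't moved.

Emit:
arm_command(
  series="-0.0019 0.015 0 0; -0.0019 0.015 0 0; -0.0019 0.015 0 0; -0.0019 0.015 0 0; -0.0019 0.015 0 0",
)

```text
time_s: 12.98
position: [642.6, -18.9, 21.5]
orientation: [-2.077, -2.356, 0.0]
contact_force: [0.3, -1.2, -0.6]
width: 18.8
gripper_force: 0.7
```

Emit:
arm_command(
  series="-0.0019 0.015 0 0; -0.0019 0.015 0 0; -0.0019 0.015 0 0; -0.0019 0.015 0 0; -0.0019 0.015 0 0",
)

```text
time_s: 13.6
position: [638.0, 18.5, 21.7]
orientation: [2.078, 2.357, 0.0]
contact_force: [0.1, -1.0, -1.8]
width: 18.5
gripper_force: 0.7
```

Emit:
arm_command(
  series="-0.0019 0.015 0 0; -0.0019 0.015 0 0; -0.0019 0.015 0 0; -0.0016 0.013 0 0; -0.0012 0.01 0 0",
)

```text
time_s: 14.22
position: [633.8, 52.4, 21.6]
orientation: [-2.077, -2.357, 0.0]
contact_force: [-0.3, -1.5, -0.6]
width: 18.7
gripper_force: 0.7
```

Emit:
arm_command(
  series="-0.001 0.008 0 0; -0.001 0.008 0 0; -0.0008 0.006 0 0; -0.0008 0.006 0 0; -0.0005 0.004 0 0",
)

```text
time_s: 14.85
position: [631.7, 68.1, 21.7]
orientation: [2.078, 2.356, 0.0]
contact_force: [0.1, -1.3, -1.9]
width: 18.5
gripper_force: 0.7
```

Emit:
arm_command(
  series="-0.0008 0.006 0 0; -0.0008 0.006 0 0; -0.0008 0.006 0 0; -0.0005 0.004 0 0; -0.0005 0.004 0 0",
)

```text
time_s: 15.48
position: [630.1, 81.1, 21.7]
orientation: [2.078, 2.356, 0.0]
contact_force: [0.4, -1.7, -0.2]
width: 18.8
gripper_force: 0.8
```

Emit:
arm_command(
  series="-0.0002 0.002 0 0; -0.0002 0.002 0 0; -0.0002 0.002 0 0; 0 0 0 0",
)

```text
time_s: 15.98
position: [629.7, 84.1, 21.6]
orientation: [-2.077, -2.357, -0.0]
contact_force: [-0.6, -0.3, -0.1]
width: 18.5
gripper_force: 0.4
```

Emit:
arm_command(
  series="-0.0002 0.002 0 0; -0.0002 0.002 0 0; 0 0 0 0",
)

```text
time_s: 16.35
position: [629.6, 86.1, 21.6]
orientation: [-2.077, -2.357, -0.0]
contact_force: [-1.2, -0.8, -0.4]
width: 18.5
gripper_force: 0.5
```

Emit:
arm_command(
  series="-0.0002 0.002 0 0; -0.0002 0.002 0 0; 0 0 0 0",
)

```text
time_s: 16.73
position: [629.4, 88.1, 21.7]
orientation: [-2.077, -2.357, -0.0]
contact_force: [-0.5, -1.0, -0.5]
width: 18.4
gripper_force: 0.5
```

Emit:
arm_command(
  series="-0.0002 0.002 0 0; -0.0002 0.002 0 0; 0 0 0 0",
)

```text
time_s: 17.1
position: [629.2, 88.8, 21.7]
orientation: [2.077, 2.355, -0.002]
contact_force: [-0.5, -7.6, 0.0]
width: 18.7
gripper_force: 3.3
```

Emit:
arm_command(
  series="-0.0002 0.002 0 0; 0 0 0 0",
)

```text
time_s: 17.35
position: [629.1, 88.8, 21.7]
orientation: [2.077, 2.355, -0.004]
contact_force: [-0.5, -11.3, -0.4]
width: 18.1
gripper_force: 5.3
```

Emit:
arm_command(
  series="0.003 -0.024 0 0; 0.003 -0.024 0 0; 0 0 0.08 0; 0 0 0.1 0; 0 0 0.1 0",
)

```text
time_s: 17.98
position: [631.9, 66.6, 163.0]
orientation: [-2.078, -2.356, -0.0]
contact_force: [0.4, 0.5, 0.3]
width: 18.4
gripper_force: 0.0
```

Emit:
arm_command(
  series="-0.05 -0.1 0.05 0; -0.05 -0.1 0.05 0; -0.05 -0.1 0 0; -0.05 -0.05 0 0; 0 0 0 0",
)

```text
time_s: 18.6
position: [531.0, -110.0, 212.0]
orientation: [2.081, 2.353, 0.0]
contact_force: [0.5, 0.1, -0.5]
width: 18.4
gripper_force: 0.0
```

```bash
cat > m.py <<'E'
from h import *
import sys
c=camera("scene");d=camera("side")
for k in(c,d):
    P=cloud(k);print("--");measure(P,k["color"],box=(480,820,-300,330))
    hsv=cv2.cvtColor(k["color"],cv2.COLOR_RGB2HSV); a=(P[...,:2]-CORNER)@EX; b=(P[...,:2]-CORNER)@EY
    m=(P[...,2]>44)&(P[...,2]<56)&(a>-90)&(a<15)&(b>-180)&(b<15)
    r=cv2.minAreaRect(np.stack([a[m],b[m]],1).astype(np.float32)); print("carton top ab",np.round(r[0],1),np.round(r[1],1),r[2])
cv2.imwrite(f"pics/{sys.argv[1]}.png",cv2.resize(np.hstack([c["color"][70:200,200:360],d["color"][100:230,190:350]])[...,::-1],None,fx=2.5,fy=2.5))
print(get_obs()["time_s"],get_obs()["position"])
E
python3 m.py s3
```

```text
--
brown 909 z 49.2 c [621.7 166.9] size [ 66.2 140.8] ang 7.17
brown 317 z 41.2 c [522.   94.7] size [48.5 72.6] ang 28.71
angle 100 z 31.2 c [550.7 238.9] size [46.9 24.2] ang 5.3
angle 1363 z 31.0 c [685.  16.] size [ 46.4 501.9] ang 10.2
carton top ab [-33.1 -67.1] [ 66.2 144.8] 0.09727500379085541
--
brown 513 z 48.7 c [620.8 166.9] size [ 64.9 146.4] ang 7.19
brown 238 z 40.5 c [521.8  93.3] size [50.4 74.6] ang 30.82
angle 708 z 30.9 c [685.8  12. ] size [ 21.6 496.8] ang 7.07
carton top ab [-33.  -69.4] [ 66.1 146.4] 0.15734881162643433
18.7 [ 532.32231637 -108.07998822  211.88621854]
```

View pics/s3.png

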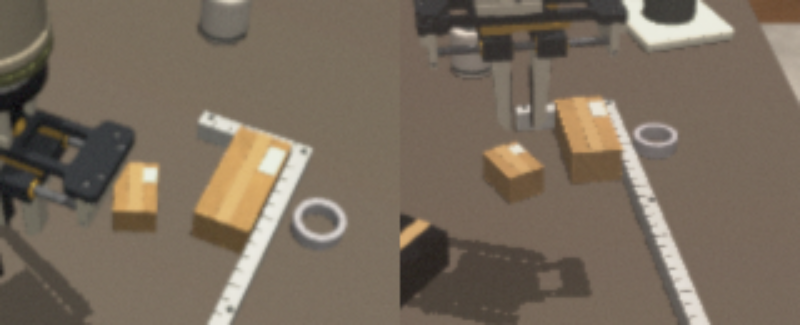

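The carton sits in the corner, at (245,190) in the left half. I'll do one light press toward the long leg to confirm it is flush, with two spread fingers.

Emit:
arm_command(
  series="0.0063 0.0534 0 -0.025; 0.0063 0.0534 0 -0.025; 0.0063 0.0534 0 -0.025; 0.0063 0.0534 0 -0.025; 0.0063 0.0534 0 -0.025",
  gripper=0.55,
)

```text
time_s: 19.32
position: [548.3, 27.9, 211.5]
orientation: [-2.823, -1.377, -0.0]
contact_force: [0.2, -0.5, -0.0]
width: 51.0
gripper_force: 0.0
```

Emit:
arm_command(
  series="0.0063 0.0534 0 -0.025; 0.0063 0.0534 0 -0.025; 0.0063 0.0534 0 -0.025; 0.0063 0.0534 0 -0.025; 0.0063 0.0534 0 -0.025",
)

```text
time_s: 19.95
position: [563.7, 161.6, 211.4]
orientation: [-3.135, -0.192, 0.0]
contact_force: [-0.5, 0.0, -0.5]
width: 51.2
gripper_force: 0.0
```

Emit:
arm_command(
  series="0 0 0 0; 0 0 -0.08 0; 0 0 -0.08 0; 0 0 -0.06 0; 0 0 0 0",
)

```text
time_s: 20.58
position: [561.2, 158.5, 98.5]
orientation: [3.134, 0.202, -0.01]
contact_force: [-0.2, -0.7, 0.5]
width: 51.1
gripper_force: 0.0
```

Run:
```python
from h import *
o=get_obs(); M=R.from_rotvec(o["orientation"]).as_matrix(); print(o["position"],ab(o["position"]),np.degrees(np.arctan2(M[1,1],M[0,1])),o["width"])
```

```text
[561.16812382 158.49871493  98.45810485] (np.float64(-94.26080449389737), np.float64(-70.3832893554217)) -82.64198598281394 51.07995363538129
```

Emit:
arm_command(
  series="0 0 -0.05 0; 0 0 -0.05 0; 0 0 -0.054 0; 0 0 0 0; 0.006 0.0008 0 0",
)

```text
time_s: 21.2
position: [568.0, 159.6, 26.8]
orientation: [-3.135, -0.198, -0.004]
contact_force: [0.3, 0.3, 0.2]
width: 50.9
gripper_force: 0.0
```

Emit:
arm_command(
  series="0.006 0.0008 0 0; 0.006 0.0008 0 0; 0.004 0.0005 0 0; 0.002 0.0002 0 0; 0 0 0 0",
)

```text
time_s: 21.82
position: [575.5, 160.5, 24.6]
orientation: [3.135, 0.197, -0.0]
contact_force: [0.8, 0.1, 0.1]
width: 51.3
gripper_force: 0.0
```

Emit:
arm_command(
  series="0.004 0.0005 0 0; 0.002 0.0002 0 0; 0 0 0 0",
)

```text
time_s: 22.2
position: [578.6, 160.8, 24.6]
orientation: [3.135, 0.197, 0.0]
contact_force: [0.1, 0.4, -0.6]
width: 51.3
gripper_force: 0.0
```

Emit:
arm_command(
  series="0.002 0.0002 0 0; 0 0 0 0",
)

```text
time_s: 22.45
position: [579.6, 161.0, 24.7]
orientation: [-3.135, -0.197, -0.0]
contact_force: [0.5, 0.4, -0.1]
width: 51.2
gripper_force: 0.0
```

Emit:
arm_command(
  series="0.002 0.0002 0 0; 0 0 0 0",
)

```text
time_s: 22.7
position: [580.1, 161.0, 24.5]
orientation: [3.135, 0.197, -0.002]
contact_force: [-4.1, -0.3, 2.7]
width: 51.0
gripper_force: 1.9
```

Emit:
arm_command(
  series="0.002 0.0002 0 0; 0 0 0 0",
)

```text
time_s: 22.95
position: [581.0, 161.2, 24.5]
orientation: [-3.135, -0.197, 0.002]
contact_force: [-5.2, -0.5, 3.8]
width: 51.2
gripper_force: 2.7
```

Emit:
arm_command(
  series="0.002 0.0002 0 0; 0 0 0 0",
)

```text
time_s: 23.2
position: [581.0, 161.2, 24.5]
orientation: [3.135, 0.197, -0.005]
contact_force: [-11.3, -0.5, 8.4]
width: 51.2
gripper_force: 5.3
```

Emit:
arm_command(
  series="-0.016 -0.002 0 0; -0.016 -0.002 0 0; 0 0 0 0; 0 0 0.06 0; 0 0 0.1 0",
)

```text
time_s: 23.82
position: [564.9, 158.9, 103.3]
orientation: [3.135, 0.197, -0.007]
contact_force: [0.5, -0.4, 0.7]
width: 50.8
gripper_force: 0.0
```

Emit:
arm_command(
  series="0 0 0.1 0; -0.05 -0.1 0.1 0; -0.05 -0.1 0 0; -0.03 -0.1 0 0; 0 -0.1 0 0",
)

```text
time_s: 24.45
position: [505.2, -33.7, 196.9]
orientation: [3.135, 0.198, 0.003]
contact_force: [0.9, -0.5, 0.3]
width: 51.3
gripper_force: 0.0
```

```bash
python3 m.py s4
```

```text
--
brown 905 z 49.2 c [622.8 167.7] size [ 66.2 142. ] ang 7.23
brown 341 z 41.2 c [522.   94.9] size [49.8 72.4] ang 30.08
angle 107 z 31.1 c [551.3 239.7] size [48.8 25.4] ang 2.1
angle 1354 z 31.1 c [678.4  14.7] size [ 45.6 501.7] ang 8.56
angle 61 z 23.4 c [704.5 178.8] size [34.3 58.1] ang 10.27
carton top ab [-32. -68.] [ 66.2 142.8] 0.0960119217634201
--
brown 513 z 48.8 c [621.8 166.8] size [ 66.2 145.4] ang 6.74
brown 239 z 40.6 c [521.3  93.9] size [50.3 74.3] ang 30.68
angle 701 z 30.9 c [685.8  11. ] size [ 21.7 494.6] ang 7.04
angle 79 z 30.1 c [553.2 237.2] size [52.9 25.6] ang 3.17
carton top ab [-32.3 -69.9] [ 66.1 146.4] 0.41869521141052246
24.55 [505.68839029 -36.58890146 196.78467438]
```

View pics/s4.png

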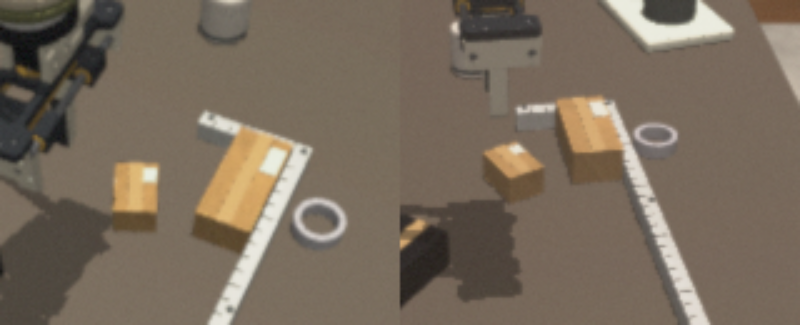

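The carton, at (245,190) in the left half, is flush along the long leg and its end is in the corner. The short carton and sleeve are where they were, and the arm is clear.

```bash
python3 -c "
from workcell import finish_job
print(finish_job())"
```

```text
the job is handed in; nothing more can be done
None
```

The long carton is in the corner of the angle, flush along the long leg with one end against the short leg as far as the cameras can tell (about 2 mm); pushes read at most about 14 N, nothing else was moved, and I handed the job in at about 25 s.

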